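Take the kit stack apart and set up the stations

ROBOT

A 7-joint arm with a two-finger parallel gripper is mounted at the origin on the work surface. World frame = base frame: x ahead of the robot, y to its left, z up, the work surface at z = 0. Lengths are in m, angles in rad, forces in N, time in s.
With the tool pointing down it reaches from about 0.35 to 0.9 m from the base axis. Payload 8.1 kg.
Tool frame: the origin (TCP) lies at the very end of the fingers, on their centre line; the grasp point (between the pads) lies 19 mm behind it; z points along the fingers, y is the line along which they close (so a half turn about z gives the same grasp; the last joint's range is limited). The gripper opens to 92 mm and grips with 3 to 60 N. Pads are 19 mm wide; open, the fingers measure 130 mm over their backs; the gripper's body (75 mm by 190 mm) begins 47 mm behind the grasp point.
Start: joints at [-1.318, 0.434, 0.025, 1.573, -0.012, 1.134, -0.075], TCP at [0.218, 0.586, 0.227] pointing down, gripper open.
Joint ranges: [-2.62, 2.62], [-0.44, 2.09], [-1.27, 1.32], [0.08, 2.57], [-1.32, 4.46], [0.12, 2], [-2.74, 2.74]. Speed limits (rad/s): [2.22, 2.22, 3.01, 3.01, 3.14, 3.14, 3.14].

INTERFACE

Orientations are given as a rotation vector (axis times angle).
In Python, from cell import arm gives the robot as it stands.
- The arm moves only by the shell command python3 -m pendant 'ROWS' [FORCE]. ROWS is a JSON object of lists of equal length, an entry for each row: "slide": the shift along the tool's x, y, z in units of 0.3 m (1.0 is 0.3 m), a list of three; "dr": the turn, a rotation vector about the tool's x, y, z in units of 0.12 rad (1.0 is 0.12 rad), a list of three; "claw": the opening, from 0 (shut) to 1 (fully open). In form: {"slide": [[tx, ty, tz], ...], "dr": [[ax, ay, az], ...], "claw": [claw, ...]}. A call has 1 to 10 rows; each row shifts and turns the commanded pose from where the row before left it, along the tool's axes as they then stand; what a row does not reach is not made up. A row lasts 1/10 s, in which the tool goes at most 50 mm and 8.59 degrees, less where a joint would pass 70% of its speed; a pose out of reach is approached as far as the arm can. A call with a number of a shift or a turn outside -1 to 1 is refused whole. A call with a gripper value outside its range is refused whole. The fingers move at their own pace and stop on an object; FORCE is the grip in N (left out, the last holds). Time passes only in rows, so rows that do not move let the fingers close. It gives the time, the measured TCP pose, the force, the opening and the grip force at its end, in the units of the state.
- arm.observe(): the state, without advancing time (a new reading comes with each control period).
- arm.get_image(name): name is "side" or "top"; returns the picture (480x640x3 uint8, red, green, blue); there is no depth.
- arm.calibration(name): a dict with "K" (3x3 intrinsics, pixels), "xyz" and "orientation" of the camera in the world. Camera axes: x right, y up, looking along -z (the intrinsics and any distortion apply to the point x, -y, -z); pixel columns grow to the right and rows downward; lengths in m; the calibration is good to about 2 mm. A picture is of the moment at which its call begins. calibration takes no time and is no camera call.
- arm.sign_off(): hands the job in; it is judged then, once.
The state is a dict: "clock": time; "joints": joint angles; "dq": joint speeds; "joint_efforts": joint torques, N m; "position": TCP position; "ee_rot": TCP orientation; "force": force on the tool from outside, world axes, zero at the start; "ft_torque": the same for the moment, N m; "width": opening from 0.0 (shut) to 1.0 (fully open); "gripper_force": force on a finger pad.
Only numpy, scipy, OpenCV 4.12 (cv2) and the standard library are available. Lean on these libraries where they do the work, as an engineer would, in place of code of your own. Each camera call takes 0.05 s, during which the arm holds its last target. There are 200 camera calls.

TASK

Someone has stored the kit as one stack on the bench: take it apart and set the brass weight in the middle of the balance pan, the amber jar in the middle of the stirrer's white plate, the red-capped white jar in the middle of the cork mat, and the blue case centred on the grey mat with its long sides along the mat's. Everything must end standing upright and let go; set things down gently without dropping or tipping any of them, and leave the glass beaker where it is.

Things in the scene. Friction and masses are not known exactly. Their poses are not given: they have to be found in the camera images.
- weight: Brass check weight: cylinder 32 mm diameter and 28 mm high, above it a neck and a 20 mm knob, 44 mm high in all; 0.2 kg. It starts standing upright on the cap of the amber jar. Origin: centre of its underside, z up its axis.
- amber_jar: Amber glass jar with a flat white cap: body 46 mm diameter and 46 mm high, cap 44 mm diameter from 52 to 70 mm, 70 mm high in all; about 0.15 kg. It starts standing on one half of the blue case, under the weight. Origin: centre of its underside, z up its axis.
- white_jar: White plastic jar with a flat red cap, same shape and size as the amber jar (46 mm body, 70 mm high); about 0.15 kg. It starts standing on the other half of the blue case, 80 mm from the amber jar between centres, along the case's length. Origin: centre of its underside, z up its axis.
- case: Closed blue plastic cuvette case with two white catches on each long side (nearly flush): 64 mm wide (its x), 160 mm long (its y), 40 mm high, about 0.3 kg. The bottom of the stack, flat on the bench. Origin: centre of its underside. It is the same turned end for end.
- balance: White electronic balance, fixed to the bench, 180 x 150 mm (110 mm before and 70 mm behind the pan centre), housing 34 mm high, with a round flat steel weighing pan of 110 mm diameter whose top is 44 mm above the bench; a dark display lies in front of the pan (its -x). Origin: on the bench, straight below the pan's centre.
- stirrer: Blue magnetic stirrer, fixed to the bench, 175 x 150 mm (100 mm before and 75 mm behind the plate centre), with a square flat white plate, 130 mm wide, its top 62 mm above the bench; two black knobs on its front (-x). Origin: on the bench, straight below the plate's centre.
- cork_mat: Round cork mat, 100 mm diameter, 8 mm thick, fixed to the bench. Origin: centre of its underside, on the bench.
- grey_mat: Flat light grey rectangular mat, 90 mm (its x) by 190 mm (its y), 4 mm thick, fixed to the bench. Origin: centre of its underside, on the bench.
- beaker: Empty clear glass beaker, 68 mm diameter, 85 mm high, loose on the bench among the stations; to be left alone. Origin: centre of its underside.
Not all that is in view belongs to the job. What is shaped like the grey_mat but green, pink or purple is not meant.

How it is judged:
At the end, for the whole second after the job is handed in: Weight on pan, amber jar on stirrer plate, white jar on cork, case on grey mat: each within 15 mm of the middle, at rest on it (height within 4 mm), upright within 0.1 rad, and still; the case within 0.15 rad of the mat's length; beaker within 20 mm of its start (horizontal distance between weight and balance below 0.015 m and z of weight in the frame of balance between 0.04 and 0.048 m and angle between each of weight, amber_jar, white_jar, case's own z axis and vertical below 0.1 rad and linear speed of each of weight, amber_jar, white_jar, case below 0.02 m/s and angular speed of each of weight, amber_jar, white_jar, case below 0.2 rad/s and horizontal distance between amber_jar and stirrer below 0.015 m and z of amber_jar in the frame of stirrer between 0.058 and 0.066 m and horizontal distance between white_jar and cork_mat below 0.015 m and z of white_jar in the frame of cork_mat between 0.004 and 0.012 m and horizontal distance between case and grey_mat below 0.015 m and z of case in the frame of grey_mat between 0 and 0.008 m and angle between the y axis of case and the y axis of grey_mat, either way round below 0.15 rad and distance of beaker from where it was at the start of the episode below 0.02 m); the robot touches nothing.
It fails at once if a thing is dropped or knocked: moving faster than 0.8 m/s (a fall of about 33 mm) with no finger touching it ((linear speed of weight above 0.8 m/s and contact force between the fingers and weight below 0.05 N) or (linear speed of amber_jar above 0.8 m/s and contact force between the fingers and amber_jar below 0.05 N) or (linear speed of white_jar above 0.8 m/s and contact force between the fingers and white_jar below 0.05 N) or (linear speed of case above 0.8 m/s and contact force between the fingers and case below 0.05 N)).
It fails at once if a thing of the stack is tipped by more than 0.6 rad (angle between any of weight, amber_jar, white_jar, case's own z axis and vertical above 0.6 rad).
It fails at once if the beaker is pushed more than 20 mm from its place (distance of beaker from where it was at the start of the episode above 0.02 m).
It also fails if it takes over 128 s, if anything falls off the work surface, if the arm or the gripper's body presses on something with over 40 N, if the wrist force passes 120 N, or if a joint passes its speed limit or range.

## Working session

There is one attempt and no reset: what is moved stays moved. The work goes in short steps, Python scripts to look and compute and a shell command to move; the robot and the scene stay as the last step left them, time stands still between calls to the robot, and variables do not carry over. Pictures are saved under pics/ and viewed, at most 14 in all, crops included, and the job is handed in when it is done.

```bash
mkdir -p pics; ls; python3 - <<'E'
from cell import arm
import cv2
for n in("side","top"):
    cv2.imwrite(f"pics/{n}0.png",arm.get_image(n)[:,:,::-1]); print(n,arm.calibration(n))
print(arm.observe())
E
```

```text
pics
side {'K': array([[456.36436909,   0.        , 312.73268149],
       [  0.        , 456.36436909, 238.66709037],
       [  0.        ,   0.        ,   1.        ]]), 'xyz': array([ 0.40622778, -0.78905991,  0.93772915]), 'orientation': array([ 0.74387984, -0.01582081, -0.06140475])}
top {'K': array([[460.13724146,   0.        , 323.58963147],
       [  0.        , 460.13724146, 248.00866004],
       [  0.        ,   0.        ,   1.        ]]), 'xyz': array([ 0.24503608, -0.02232322,  1.42922598]), 'orientation': array([ 0.10997445, -0.10683356, -1.58972222])}
{'clock': 0.1, 'joints': array([-1.31758691,  0.43516341,  0.02498177,  1.5740078 , -0.01160509,
        1.13398033, -0.07508624]), 'dq': array([-0.0009697 , -0.00109067,  0.00086146, -0.00225108,  0.00090978,
        0.00228888, -0.00032212]), 'joint_efforts': array([ 2.91521043e-03, -6.69137120e+01,  9.87605229e-01, -3.15143645e+01,
       -6.05605566e-02,  3.74252989e-02,  5.94508106e-05]), 'position': array([0.21761235, 0.5854077 , 0.2260166 ]), 'ee_rot': array([-5.56039463e-01, -3.09186756e+00,  2.21223403e-03]), 'force': array([ 0.19788708,  0.67321028, -0.18720327]), 'ft_torque': array([-0.01352094,  0.00489564, -0.024967  ]), 'gripper_force': 0.0, 'width': 1.0013774390223418}
```

View pics/top0.png

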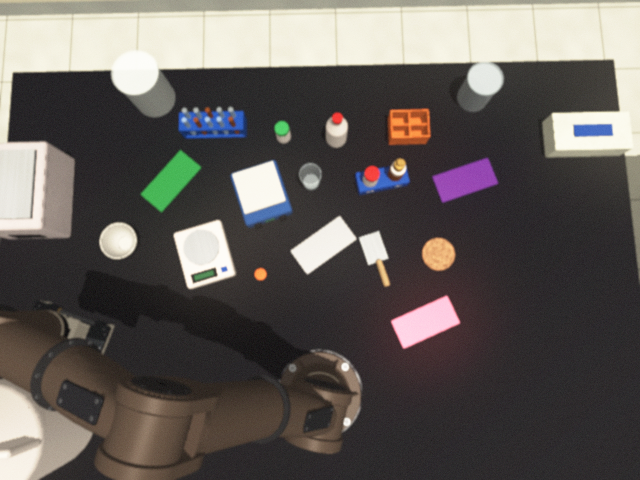

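View pics/side0.png

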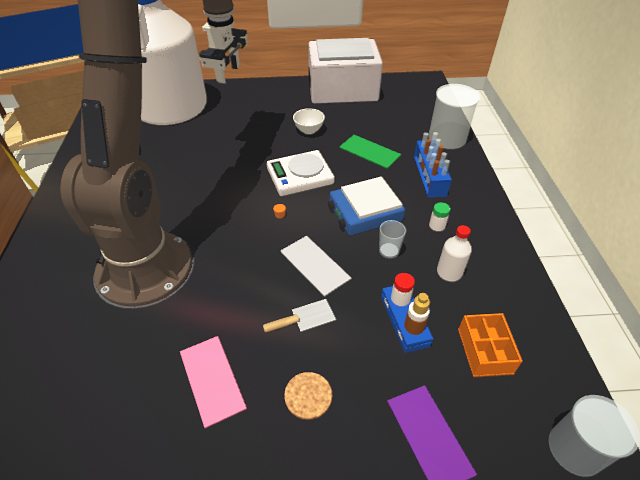

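The top view shows the stack at about (383,178): red cap (372,174), weight on the amber jar (399,165). It also shows the beaker (310,176), stirrer plate (260,187), pan (202,247), grey mat (323,244) and cork (438,254). The side view agrees: red cap (404,282), weight (422,300), case (407,318), cork (308,395), grey mat (315,265), plate (371,197), pan (306,165).

```bash
cat > h.py <<'E'
import numpy as np, cv2
from scipy.spatial.transform import Rotation as R
from cell import arm
C={n:arm.calibration(n) for n in("side","top")}
def world(n,uv,z):
    c=C[n]; uv=np.atleast_2d(uv).astype(float)
    d=np.c_[uv,np.ones(len(uv))]@np.linalg.inv(c["K"]).T*[1,-1,-1]
    d=R.from_rotvec(c["orientation"]).apply(d)
    return (c["xyz"]+d*((z-c["xyz"][2])/d[:,2])[:,None])[:,:2]
def proj(n,p):
    c=C[n]; q=R.from_rotvec(c["orientation"]).inv().apply(np.atleast_2d(p)-c["xyz"])*[1,-1,-1]
    q=q@c["K"].T; return q[:,:2]/q[:,2:]
def blob(img,seed,tol):
    m=np.zeros((482,642),np.uint8)
    cv2.floodFill(img.copy(),m,seed,0,(tol,)*3,(tol,)*3,4|cv2.FLOODFILL_FIXED_RANGE|cv2.FLOODFILL_MASK_ONLY|(255<<8))
    return m[1:-1,1:-1]
def region(n,img,seed,z,tol):
    m=blob(img,seed,tol); m=cv2.morphologyEx(m,cv2.MORPH_CLOSE,np.ones((5,5)))
    c=max(cv2.findContours(m,cv2.RETR_EXTERNAL,cv2.CHAIN_APPROX_NONE)[0],key=cv2.contourArea)
    w=world(n,c[:,0],z)*1000
    r=cv2.minAreaRect(w.astype(np.float32))
    b=cv2.boxPoints(r); e=[b[1]-b[0],b[2]-b[1]]; l=max(e,key=np.linalg.norm)
    return np.round(r[0]),np.round(sorted(r[1])),"long dir %.1f"%(np.degrees(np.arctan2(l[1],l[0]))%180)
E
python3 - <<'E'
from h import *
I={n:cv2.imread(f"pics/{n}0.png") for n in C}
for name,z,seeds,tol in [("grey",.004,{"top":(323,244),"side":(315,265)},40),("cork",.008,{"top":(438,250),"side":(308,395)},90),
 ("plate",.062,{"top":(260,187),"side":(371,197)},40),("pan",.044,{"top":(202,247),"side":(306,165)},14),
 ("redcap",.110,{"top":(372,173),"side":(404,282)},60)]:
    for n,s in seeds.items(): print(name,n,*region(n,I[n],s,z,tol))
def crop(n,x,y,w,h,k): return cv2.resize(I[n][y:y+h,x:x+w],None,fx=k,fy=k,interpolation=cv2.INTER_CUBIC)
a=crop("top",345,145,80,60,5);b=crop("side",370,260,80,100,5)
o=np.zeros((500,800,3),np.uint8);o[:300,:400]=a;o[:,400:]=b
p=crop("top",170,215,80,40,5); o[300:500,:400]=p
cv2.imwrite("pics/c1.png",o)
E
```

```text
grey top [454. -21.] [ 88. 189.] long dir 124.6
grey side [451. -21.] [ 89. 190.] long dir 124.5
cork top [ 416. -377.] [100. 101.] long dir 177.1
cork side [ 414. -379.] [ 99. 100.] long dir 86.3
plate top [628. 174.] [131. 132.] long dir 17.4
plate side [624. 173.] [129. 129.] long dir 107.3
pan top [450. 353.] [111. 115.] long dir 44.9
pan side [447. 355.] [103. 107.] long dir 53.6
redcap top [ 649. -168.] [38. 43.] long dir 178.1
redcap side [ 646. -171.] [41. 44.] long dir 79.5
```

View pics/c1.png

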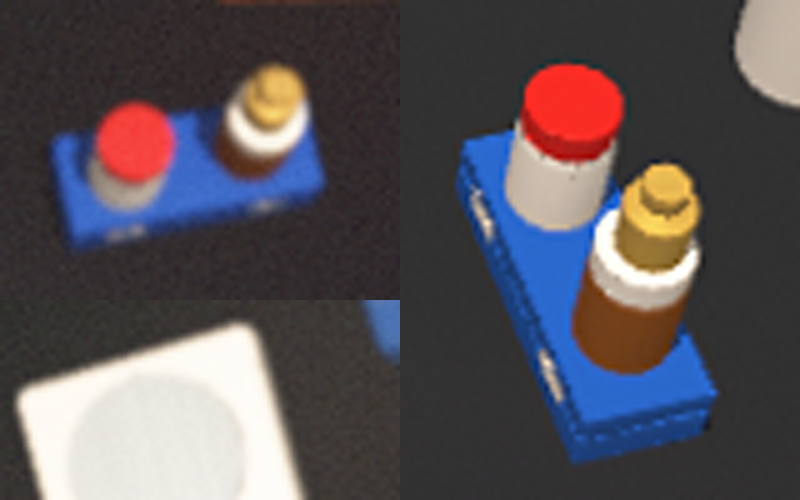

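The crop shows the knob top at top-view pixel (400,161.8) and side-view pixel (423.4,297.2). The case-top corners in the side view are (382.4,288.4), (433.2,338.6) and (405.6,345).

```bash
python3 - <<'E'
from h import *
print("knob",world("top",(400,161.8),.154),world("side",(423.4,297.2),.154))
print("amber cap top",world("top",(345+265/5,145+113/5),.110))
w=world("side",[(382.4,288.4),(433.2,338.6),(405.6,345)],.04)*1000;print("case corners",w, "ctr",(w[0]+w[2])/2,(w[1]-w[2]),np.linalg.norm(w[1]-w[2]))
w=world("top",[(345+55/5,145+137/5),(345+325/5,145+187/5)],.04)*1000;print(w)
print("jar axis deg from red cap->knob")
print("beaker rim",world("top",[(310,168)],.085),world("side",[(392,230)],.085))
from scipy.spatial.transform import Rotation as R
o=arm.observe();print(R.from_rotvec(o["ee_rot"]).as_matrix().round(3))
E
```

```text
knob [[ 0.66665818 -0.24633145]] [[ 0.66457808 -0.24993399]]
amber cap top [[ 0.66353256 -0.24734914]]
case corners [[ 608.9497532  -139.27048656]
 [ 698.68553645 -283.25182443]
 [ 634.4831185  -294.96186058]] ctr [ 621.71643585 -217.11617357] [64.20241796 11.71003615] 65.26159221151248
[[ 673.21641937 -127.75969762]
 [ 637.35487981 -294.4716741 ]]
jar axis deg from red cap->knob
beaker rim [[0.67620708 0.01418679]] [[0.65407558 0.01096235]]
[[-0.937  0.348 -0.   ]
 [ 0.348  0.937 -0.001]
 [-0.    -0.001 -1.   ]]
```

```bash
cat > go.py <<'E'
import sys
from h import *
# python3 go.py x y z [yawdeg of tool y] : remaining shift in tool axes (units) and turn
a=[float(v) for v in sys.argv[1:]]
o=arm.observe(); M=R.from_rotvec(o["ee_rot"]); t=np.array(a[:3])-o["position"]
s=M.inv().apply(t)/.3
Y=M.as_matrix()[:,1]; yaw=np.degrees(np.arctan2(Y[1],Y[0]))
print("t",round(o["clock"],2),"pos",o["position"].round(4),"yaw",round(yaw,2),"zaxis",M.as_matrix()[:,2].round(3),"w",round(o["width"],3),"F",o["force"].round(1),"g",round(o["gripper_force"],1),"j7",round(o["joints"][6],2))
print("slide total",s.round(3),"min rows",round(np.linalg.norm(t)/.05,1))
if len(a)>3:
    d=(a[3]-yaw+90)%180-90; print("dyaw",round(d,2),"-> dr z units",round(-np.radians(d)/.12,2))
E
python3 -m pendant '{"slide":[[0,0,0],[0,0,0],[0,0,0],[0,0,0],[0,0,0],[0,0,0],[0,0,0],[0,0,0],[0,0,0],[0,0,0]],"dr":[[0,0,0.94],[0,0,0.94],[0,0,0.94],[0,0,0.94],[0,0,0.94],[0,0,0.94],[0,0,0.94],[0,0,0.94],[0,0,0.94],[0,0,0]],"claw":[1,1,1,1,1,1,1,1,1,0.8]}' 15
python3 go.py 0.6655 -0.248 0.226 11.5
```

```text
clock: 1.1
position: [0.2175, 0.5856, 0.2263]
ee_rot: [1.991, 2.43, -0.001]
force: [-1.0, -0.4, 0.1]
width: 0.955
gripper_force: 0.0
t 1.1 pos [0.2175 0.5856 0.2263] yaw 11.34 zaxis [-0.    -0.001 -1.   ] w 0.955 F [-1.  -0.4  0.1] g 0.0 j7 -0.99
slide total [-3.018e+00  9.170e-01  3.000e-03] min rows 18.9
dyaw 0.16 -> dr z units -0.02
```

```bash

python3 -m pendant '{"slide":[[-0.15,0.045,0],[-0.15,0.045,0],[-0.15,0.045,0],[-0.15,0.045,0],[-0.15,0.045,0],[-0.15,0.045,0],[-0.15,0.045,0],[-0.15,0.045,0],[-0.15,0.045,0],[-0.15,0.045,0]],"dr":[[0,0,0],[0,0,0],[0,0,0],[0,0,0],[0,0,0],[0,0,0],[0,0,0],[0,0,0],[0,0,0],[0,0,0]],"claw":[0.7,0.7,0.7,0.7,0.7,0.7,0.7,0.7,0.7,0.7]}'
python3 go.py 0.6655 -0.248 0.226 11.5
python3 -m pendant '{"slide":[[-0.15,0.045,0],[-0.15,0.045,0],[-0.15,0.045,0],[-0.15,0.045,0],[-0.15,0.045,0],[-0.15,0.045,0],[-0.15,0.045,0],[-0.15,0.045,0],[-0.1,0.045,0],[0,0,0]],"dr":[[0,0,0],[0,0,0],[0,0,0],[0,0,0],[0,0,0],[0,0,0],[0,0,0],[0,0,0],[0,0,0],[0,0,0]],"claw":[0.7,0.7,0.7,0.7,0.7,0.7,0.7,0.7,0.7,0.7]}'
python3 go.py 0.6655 -0.248 0.226 11.5
```

```text
clock: 2.1
position: [0.4398, 0.1698, 0.2269]
ee_rot: [1.984, 2.436, 0.001]
force: [1.9, 0.6, -0.1]
width: 0.7
gripper_force: 0.0
t 2.1 pos [0.4398 0.1698 0.2269] yaw 11.68 zaxis [ 0.  0. -1.] w 0.7 F [ 1.9  0.6 -0.1] g 0.0 j7 -0.16
slide total [-1.516  0.455  0.003] min rows 9.5
dyaw -0.18 -> dr z units 0.03
clock: 3.1
position: [0.6364, -0.1921, 0.226]
ee_rot: [1.99, 2.429, -0.004]
force: [-0.3, -0.9, 0.1]
width: 0.698
gripper_force: 0.0
t 3.1 pos [ 0.6364 -0.1921  0.226 ] yaw 11.34 zaxis [-0.    -0.003 -1.   ] w 0.698 F [-0.3 -0.9  0.1] g 0.0 j7 0.68
slide total [-0.202  0.059  0.001] min rows 1.3
dyaw 0.16 -> dr z units -0.02
```

```bash

python3 -m pendant '{"slide":[[-0.1,0.03,0],[-0.1,0.03,0],[0,0,0],[0,0,0]],"dr":[[0,0,0],[0,0,0],[0,0,0],[0,0,0]],"claw":[0.7,0.7,0.7,0.7]}'
python3 go.py 0.6655 -0.248 0.115 11.5
python3 - <<'E'
from h import *
o=np.zeros((480,800,3),np.uint8)
I=arm.get_image("side")[:,:,::-1][200:360,330:460];o[:480,:390]=cv2.resize(I,(390,480))
I=arm.get_image("top")[:,:,::-1][110:270,330:460];o[:480,400:790]=cv2.resize(I,(390,480))
cv2.imwrite("pics/c2.png",o)
E
```

```text
clock: 3.5
position: [0.665, -0.2419, 0.2261]
ee_rot: [-1.986, -2.432, 0.0]
force: [0.4, 0.8, -0.0]
width: 0.699
gripper_force: 0.0
t 3.5 pos [ 0.665  -0.2419  0.2261] yaw 11.53 zaxis [-0.001  0.001 -1.   ] w 0.699 F [ 0.4  0.8 -0. ] g 0.0 j7 0.74
slide total [-0.021 -0.002  0.37 ] min rows 2.2
dyaw -0.03 -> dr z units 0.0
```

View pics/c2.png

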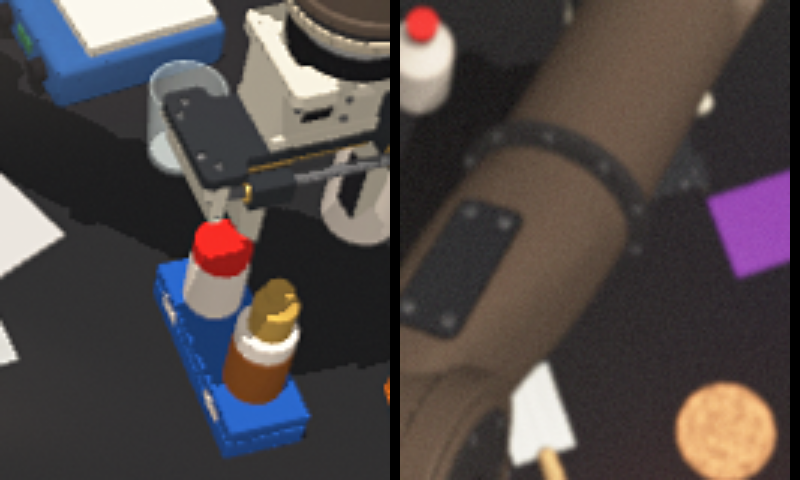

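```bash
python3 - <<'E'
from h import *
p=np.array([0.665,-0.242,0.226]);y=np.array([np.cos(.2),np.sin(.2),0])*.032
print(proj("side",[p,p+y,p-y,[0.6655,-.248,.154]]))
E
```

```text
[[428.93030278 272.69115872]
 [443.76395435 269.35142249]
 [413.9170422  276.07133319]
 [423.62821279 296.41465972]]
```

The side view shows the open fingertips near (413,273) and (446,266). The projection puts them there too, straddling the knob axis, so I descend onto the weight.

```bash

python3 -m pendant '{"slide":[[-0.02,0,0.06],[0,0,0.06],[0,0,0.06],[0,0,0.06],[0,0,0.06],[0,0,0.05],[0,0,0.02],[0,0,0]],"dr":[[0,0,0],[0,0,0],[0,0,0],[0,0,0],[0,0,0],[0,0,0],[0,0,0],[0,0,0]],"claw":[0.7,0.7,0.7,0.7,0.7,0.7,0.7,0.7]}'
python3 go.py 0.6655 -0.248 0.115 11.5
python3 -m pendant '{"slide":[[0,0,0],[0,0,0],[0,0,0],[0,0,0],[0,0,0],[0,0,0],[0,0,0],[0,0,0],[0,0,0],[0,0,0]],"dr":[[0,0,0],[0,0,0],[0,0,0],[0,0,0],[0,0,0],[0,0,0],[0,0,0],[0,0,0],[0,0,0],[0,0,0]],"claw":[0.6,0.5,0.45,0.4,0.36,0.34,0.32,0.3,0.3,0.3]}' 15
python3 go.py 0.6655 -0.248 0.115 11.5
```

```text
clock: 4.4
position: [0.6662, -0.2468, 0.115]
ee_rot: [-1.987, -2.432, 0.0]
force: [0.0, 0.1, 0.1]
width: 0.7
gripper_force: 0.0
t 4.4 pos [ 0.6662 -0.2468  0.115 ] yaw 11.5 zaxis [-0.001  0.001 -1.   ] w 0.7 F [0.  0.1 0.1] g 0.0 j7 0.79
slide total [-0.004 -0.003  0.   ] min rows 0.0
dyaw 0.0 -> dr z units -0.0
clock: 5.4
position: [0.6666, -0.2477, 0.1157]
ee_rot: [1.989, 2.432, 0.0]
force: [-1.1, -0.6, 1.0]
width: 0.343
gripper_force: 15.0
t 5.4 pos [ 0.6666 -0.2477  0.1157] yaw 11.44 zaxis [ 0. -0. -1.] w 0.343 F [-1.1 -0.6  1. ] g 15.0 j7 0.79
slide total [-0.    -0.004  0.002] min rows 0.0
dyaw 0.06 -> dr z units -0.01
```

```bash

python3 -m pendant '{"slide":[[0,0,-0.02],[0,0,-0.05],[0,0,-0.08],[0,0,-0.08],[0,0,-0.07],[0,0,0]],"dr":[[0,0,0],[0,0,0],[0,0,0],[0,0,0],[0,0,0],[0,0,0]],"claw":[0.3,0.3,0.3,0.3,0.3,0.3]}' 20
python3 go.py 0.4485 0.354 0.2 11.5
```

```text
clock: 6.0
position: [0.6682, -0.2488, 0.2104]
ee_rot: [1.985, 2.427, 0.004]
force: [0.7, -0.5, -1.9]
width: 0.341
gripper_force: 19.9
t 6.0 pos [ 0.6682 -0.2488  0.2104] yaw 11.44 zaxis [ 0.006 -0.002 -1.   ] w 0.341 F [ 0.7 -0.5 -1.9] g 19.9 j7 0.75
slide total [ 2.115 -0.319  0.026] min rows 12.8
dyaw 0.06 -> dr z units -0.01
```

```bash

python3 -m pendant '{"slide":[[0.06,-0.01,0],[0.12,-0.02,0],[0.14,-0.02,0],[0.14,-0.02,0],[0.14,-0.02,0],[0.14,-0.02,0],[0.14,-0.02,0],[0.14,-0.02,0],[0.14,-0.02,0],[0.14,-0.02,0]],"dr":[[0,0,0],[0,0,0],[0,0,0],[0,0,0],[0,0,0],[0,0,0],[0,0,0],[0,0,0],[0,0,0],[0,0,0]],"claw":[0.3,0.3,0.3,0.3,0.3,0.3,0.3,0.3,0.3,0.3]}'
python3 -m pendant '{"slide":[[0.14,-0.02,0],[0.14,-0.02,0],[0.14,-0.02,0],[0.14,-0.02,0],[0.12,-0.02,0],[0.08,-0.02,0],[0.04,0,0],[0,0,0],[0,0,0]],"dr":[[0,0,0],[0,0,0],[0,0,0],[0,0,0],[0,0,0],[0,0,0],[0,0,0],[0,0,0],[0,0,0]],"claw":[0.3,0.3,0.3,0.3,0.3,0.3,0.3,0.3,0.3]}'
python3 go.py 0.4485 0.354 0.065 11.5
```

```text
clock: 7.0
position: [0.5322, 0.1248, 0.2057]
ee_rot: [-1.989, -2.432, -0.0]
force: [-0.1, 0.1, -1.3]
width: 0.345
gripper_force: 19.9
clock: 7.9
position: [0.4513, 0.3497, 0.2057]
ee_rot: [1.99, 2.43, -0.001]
force: [0.4, -0.8, -1.6]
width: 0.341
gripper_force: 19.9
t 7.9 pos [0.4513 0.3497 0.2057] yaw 11.36 zaxis [ 0.    -0.001 -1.   ] w 0.341 F [ 0.4 -0.8 -1.6] g 19.9 j7 -0.34
slide total [ 0.016 -0.006  0.469] min rows 2.8
dyaw 0.14 -> dr z units -0.02
```

```bash

python3 -m pendant '{"slide":[[0.016,-0.006,0.05],[0,0,0.08],[0,0,0.09],[0,0,0.09],[0,0,0.07],[0,0,0.05],[0,0,0.03],[0,0,0],[0,0,0]],"dr":[[0,0,0],[0,0,0],[0,0,0],[0,0,0],[0,0,0],[0,0,0],[0,0,0],[0,0,0],[0,0,0]],"claw":[0.3,0.3,0.3,0.3,0.3,0.3,0.3,0.3,0.3]}'
python3 -m pendant '{"slide":[[0,0,0.01],[0,0,0.01],[0,0,0]],"dr":[[0,0,0],[0,0,0],[0,0,0]],"claw":[0.3,0.3,0.3]}'
python3 go.py 0.4485 0.354 0.05 11.5
python3 - <<'E'
from h import *
I=arm.get_image("side")[:,:,::-1][80:220,230:390];cv2.imwrite("pics/c3.png",cv2.resize(I,(640,560)))
E
```

```text
clock: 8.8
position: [0.4486, 0.3551, 0.0684]
ee_rot: [1.99, 2.43, 0.001]
force: [0.0, -0.1, -1.8]
width: 0.341
gripper_force: 19.9
clock: 9.1
position: [0.4476, 0.3558, 0.0617]
ee_rot: [-1.989, -2.432, -0.0]
force: [-0.4, 0.4, -1.1]
width: 0.344
gripper_force: 19.9
t 9.1 pos [0.4476 0.3558 0.0617] yaw 11.46 zaxis [-0.  0. -1.] w 0.344 F [-0.4  0.4 -1.1] g 19.9 j7 -0.26
slide total [-0.006  0.002  0.039] min rows 0.2
dyaw 0.04 -> dr z units -0.01
```

View pics/c3.png

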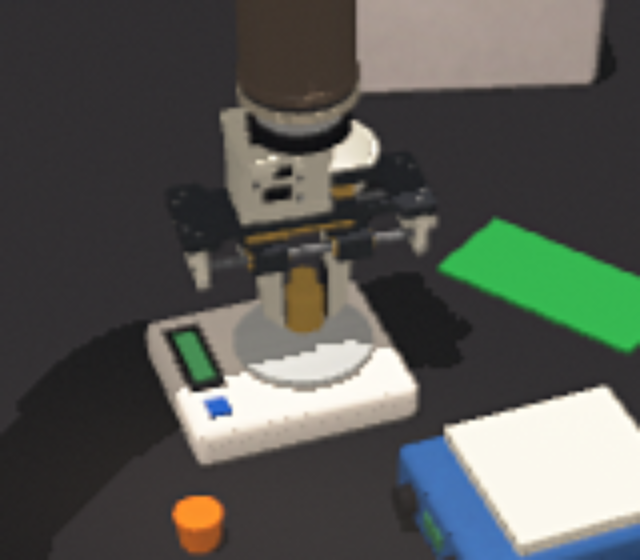

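The weight hangs upright over the middle of the pan, just above it, so I creep down.

```bash

python3 -m pendant '{"slide":[[-0.005,0,0.007],[0,0,0.007],[0,0,0.007],[0,0,0.005],[0,0,0.003],[0,0,0]],"dr":[[0,0,0],[0,0,0],[0,0,0],[0,0,0],[0,0,0],[0,0,0]],"claw":[0.3,0.3,0.3,0.3,0.3,0.3]}'
for i in 1 2; do python3 -m pendant '{"slide":[[0,0,0.004],[0,0,0]],"dr":[[0,0,0],[0,0,0]],"claw":[0.3,0.3]}'; done
python3 go.py 0.4485 0.354 0.05 11.5
```

```text
clock: 9.75
position: [0.4479, 0.3542, 0.0529]
ee_rot: [-1.989, -2.432, 0.0]
force: [0.8, 0.4, -2.9]
width: 0.337
gripper_force: 19.9
clock: 9.95
position: [0.4479, 0.3542, 0.0517]
ee_rot: [-1.989, -2.432, 0.0]
force: [0.8, 0.8, -2.8]
width: 0.344
gripper_force: 19.9
clock: 10.15
position: [0.4479, 0.3542, 0.0505]
ee_rot: [-1.989, -2.432, 0.0]
force: [-0.6, -0.3, -2.0]
width: 0.34
gripper_force: 19.9
t 10.15 pos [0.4479 0.3542 0.0505] yaw 11.44 zaxis [-0. -0. -1.] w 0.34 F [-0.6 -0.3 -2. ] g 19.9 j7 -0.25
slide total [-0.001  0.002  0.002] min rows 0.0
dyaw 0.06 -> dr z units -0.01
```

```bash

for i in 1 2 3; do python3 -m pendant '{"slide":[[0,0,0.003],[0,0,0]],"dr":[[0,0,0],[0,0,0]],"claw":[0.3,0.3]}'|grep -E "pos|force:"; done
```

```text
position: [0.448, 0.3543, 0.0497]
force: [-0.6, 0.1, -1.6]
gripper_force: 19.9
position: [0.4479, 0.3543, 0.0494]
force: [-1.9, -1.2, 5.4]
gripper_force: 20.0
position: [0.4478, 0.3543, 0.0489]
force: [-4.2, -2.2, 12.3]
gripper_force: 20.0
```

```bash

python3 -m pendant '{"slide":[[0,0,-0.003],[0,0,0],[0,0,0],[0,0,0],[0,0,0],[0,0,0],[0,0,-0.03],[0,0,-0.08],[0,0,-0.12],[0,0,-0.12]],"dr":[[0,0,0],[0,0,0],[0,0,0],[0,0,0],[0,0,0],[0,0,0],[0,0,0],[0,0,0],[0,0,0],[0,0,0]],"claw":[0.3,0.36,0.42,0.5,0.6,0.7,0.7,0.7,0.7,0.7]}'
python3 -m pendant '{"slide":[[0,0,-0.12],[0,0,-0.08],[0,0,0]],"dr":[[0,0,0],[0,0,0],[0,0,0]],"claw":[0.75,0.75,0.75]}' | head -2
python3 go.py 0.666 -0.248 0.20 11.5
```

```text
clock: 11.75
position: [0.4478, 0.3538, 0.1553]
ee_rot: [1.989, 2.431, -0.001]
force: [0.2, 0.9, 0.3]
width: 0.704
gripper_force: 0.0
clock: 12.05
position: [0.4498, 0.3552, 0.2182]
t 12.05 pos [0.4498 0.3552 0.2182] yaw 11.42 zaxis [ 0.005  0.005 -1.   ] w 0.747 F [ 0.5 -0.1  0.1] g 0.0 j7 -0.35
slide total [-2.114  0.308  0.054] min rows 12.8
dyaw 0.08 -> dr z units -0.01
```

```bash

python3 -m pendant '{"slide":[[-0.06,0.01,0],[-0.12,0.02,0],[-0.14,0.02,0],[-0.14,0.02,0],[-0.14,0.02,0],[-0.14,0.02,0],[-0.14,0.02,0],[-0.14,0.02,0],[-0.14,0.02,0],[-0.14,0.02,0]],"dr":[[0,0,0],[0,0,0],[0,0,0],[0,0,0],[0,0,0],[0,0,0],[0,0,0],[0,0,0],[0,0,0],[0,0,0]],"claw":[0.75,0.75,0.75,0.75,0.75,0.75,0.75,0.75,0.75,0.75]}' |head -2
python3 -m pendant '{"slide":[[-0.14,0.02,0],[-0.14,0.02,0],[-0.14,0.02,0],[-0.14,0.02,0],[-0.12,0.02,0],[-0.08,0.01,0],[-0.04,0,0],[0,0,0],[0,0,0]],"dr":[[0,0,0],[0,0,0],[0,0,0],[0,0,0],[0,0,0],[0,0,0],[0,0,0],[0,0,0],[0,0,0]],"claw":[0.75,0.75,0.75,0.75,0.75,0.75,0.75,0.75,0.75]}' |head -2
python3 go.py 0.666 -0.248 0.056 11.5
python3 - <<'E'
from h import *
I=arm.get_image("side")[:,:,::-1];cv2.imwrite("pics/c4.png",I)
E
```

```text
clock: 13.05
position: [0.5804, -0.0197, 0.2129]
clock: 13.95
position: [0.6606, -0.2444, 0.2132]
t 13.95 pos [ 0.6606 -0.2444  0.2132] yaw 11.47 zaxis [-0.001  0.001 -1.   ] w 0.75 F [ 0.2  1.1 -0.2] g 0.0 j7 0.76
slide total [-0.016  0.016  0.524] min rows 3.1
dyaw 0.03 -> dr z units -0.0
```

View pics/c4.png

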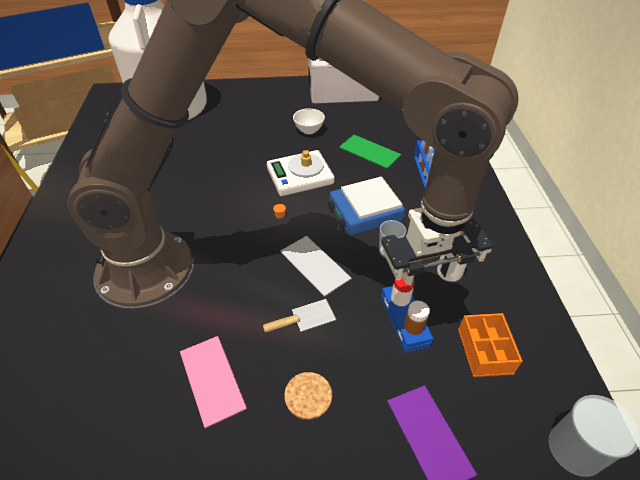

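The weight stands on the pan at (306,158), and the amber jar still stands on the case with its cap centred near (419,310). I measure the cap.

```bash
python3 - <<'E'
from h import *
I=cv2.imread("pics/c4.png")
print(proj("side",[[.666,-.248,.11],[.4485,.354,.088]]))
cv2.imwrite("pics/c5.png",cv2.resize(I[270:360,370:450],(640,720))[:600])
E
```

```text
[[420.36112079 308.31601429]
 [305.63039642 151.97337669]]
```

View pics/c5.png

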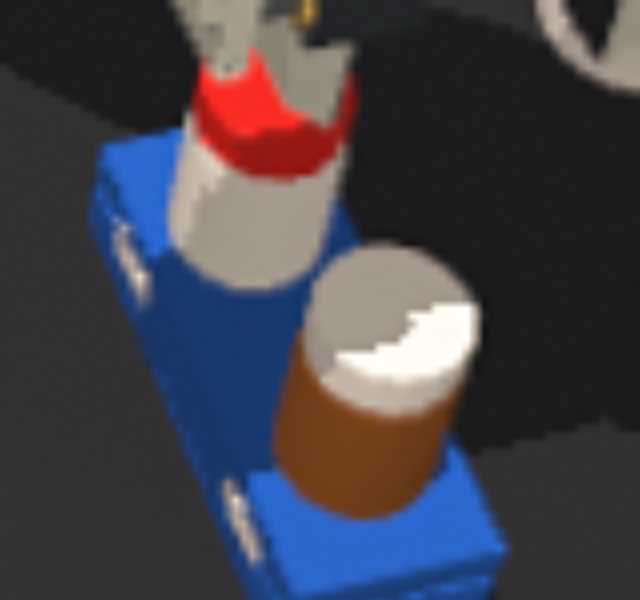

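The amber cap centre is at (419.5,307.9), matching the expected (420.4,308.3). I descend and grasp its body.

```bash

python3 -m pendant '{"slide":[[-0.016,0.015,0.06],[0,0,0.09],[0,0,0.09],[0,0,0.09],[0,0,0.08],[0,0,0.06],[0,0,0.04],[0,0,0.015],[0,0,0]],"dr":[[0,0,0],[0,0,0],[0,0,0],[0,0,0],[0,0,0],[0,0,0],[0,0,0],[0,0,0],[0,0,0]],"claw":[0.75,0.75,0.75,0.75,0.75,0.75,0.75,0.75,0.75]}'
python3 go.py 0.6655 -0.248 0.056 11.5
python3 -m pendant '{"slide":[[0,0,0],[0,0,0],[0,0,0],[0,0,0],[0,0,0],[0,0,0],[0,0,0],[0,0,0],[0,0,0]],"dr":[[0,0,0],[0,0,0],[0,0,0],[0,0,0],[0,0,0],[0,0,0],[0,0,0],[0,0,0],[0,0,0]],"claw":[0.68,0.62,0.58,0.55,0.52,0.5,0.48,0.46,0.46]}' 15
python3 go.py 0.6655 -0.248 0.056 11.5
```

```text
clock: 14.9
position: [0.6665, -0.2487, 0.0559]
ee_rot: [-1.988, -2.432, 0.0]
force: [1.0, -0.2, 0.2]
width: 0.748
gripper_force: 0.0
t 14.9 pos [ 0.6665 -0.2487  0.0559] yaw 11.48 zaxis [-0.001  0.    -1.   ] w 0.748 F [ 1.  -0.2  0.2] g 0.0 j7 0.83
slide total [ 0.003 -0.003 -0.   ] min rows 0.0
dyaw 0.02 -> dr z units -0.0
clock: 15.8
position: [0.6664, -0.2494, 0.0564]
ee_rot: [-1.989, -2.432, 0.0]
force: [-2.0, -0.2, 3.1]
width: 0.501
gripper_force: 15.0
t 15.8 pos [ 0.6664 -0.2494  0.0564] yaw 11.43 zaxis [-0. -0. -1.] w 0.501 F [-2.  -0.2  3.1] g 15.0 j7 0.83
slide total [ 0.005 -0.002  0.001] min rows 0.0
dyaw 0.07 -> dr z units -0.01
```

```bash

python3 -m pendant '{"slide":[[0,0,-0.02],[0,0,-0.05],[0,0,-0.08],[0,0,-0.09],[0,0,-0.09],[0,0,-0.07],[0,0,-0.05],[0,0,-0.03],[0,0,0]],"dr":[[0,0,0],[0,0,0],[0,0,0],[0,0,0],[0,0,0],[0,0,0],[0,0,0],[0,0,0],[0,0,0]],"claw":[0.46,0.46,0.46,0.46,0.46,0.46,0.46,0.46,0.46]}' 20
python3 go.py 0.626 0.174 0.2 17.4
```

```text
clock: 16.7
position: [0.6671, -0.2493, 0.2016]
ee_rot: [1.988, 2.431, 0.001]
force: [0.5, -0.5, -2.5]
width: 0.497
gripper_force: 20.0
t 16.7 pos [ 0.6671 -0.2493  0.2016] yaw 11.45 zaxis [ 0.002 -0.    -1.   ] w 0.497 F [ 0.5 -0.5 -2.5] g 20.0 j7 0.77
slide total [1.41  0.146 0.005] min rows 8.5
dyaw 5.95 -> dr z units -0.86
```

```bash

python3 -m pendant '{"slide":[[0.06,0.006,0],[0.1,0.01,0],[0.13,0.013,0],[0.13,0.013,0],[0.13,0.013,0],[0.13,0.013,0],[0.13,0.013,0],[0.13,0.013,0],[0.13,0.013,0],[0.12,0.013,0]],"dr":[[0,0,0],[0,0,0],[0,0,0],[0,0,0],[0,0,0],[0,0,0],[0,0,0],[0,0,0],[0,0,0],[0,0,0]],"claw":[0.46,0.46,0.46,0.46,0.46,0.46,0.46,0.46,0.46,0.46]}' | head -2
python3 -m pendant '{"slide":[[0.1,0.01,0],[0.07,0.01,0],[0.04,0,0],[0.01,0,0],[0,0,0],[0,0,0]],"dr":[[0,0,0],[0,0,0],[0,0,0],[0,0,0],[0,0,0],[0,0,0]],"claw":[0.46,0.46,0.46,0.46,0.46,0.46]}' | head -2
python3 go.py 0.626 0.174 0.09 11.5
```

```text
clock: 17.7
position: [0.6299, 0.11, 0.1991]
clock: 18.3
position: [0.624, 0.1717, 0.2003]
t 18.3 pos [0.624  0.1717 0.2003] yaw 11.32 zaxis [ 0.    -0.001 -1.   ] w 0.493 F [ 0.  -0.5 -1.9] g 20.0 j7 0.13
slide total [0.007 0.008 0.368] min rows 2.2
dyaw 0.18 -> dr z units -0.03
```

```bash

python3 -m pendant '{"slide":[[0.007,0.007,0.05],[0,0,0.08],[0,0,0.08],[0,0,0.07],[0,0,0.05],[0,0,0.03],[0,0,0.01],[0,0,0],[0,0,0]],"dr":[[0,0,0],[0,0,0],[0,0,0],[0,0,0],[0,0,0],[0,0,0],[0,0,0],[0,0,0],[0,0,0]],"claw":[0.46,0.46,0.46,0.46,0.46,0.46,0.46,0.46,0.46]}'
python3 -m pendant '{"slide":[[0,0,0.01],[0,0,0.01],[0,0,0.005],[0,0,0]],"dr":[[0,0,0],[0,0,0],[0,0,0],[0,0,0]],"claw":[0.46,0.46,0.46,0.46]}'
python3 go.py 0.626 0.174 0.0784 11.5
python3 - <<'E'
from h import *
I=arm.get_image("side")[:,:,::-1][120:270,310:470];cv2.imwrite("pics/c6.png",cv2.resize(I,(640,600)))
E
```

```text
clock: 19.2
position: [0.6261, 0.1762, 0.0902]
ee_rot: [1.989, 2.431, 0.002]
force: [-0.8, -0.2, -1.8]
width: 0.492
gripper_force: 20.0
clock: 19.6
position: [0.6252, 0.1762, 0.0816]
ee_rot: [-1.989, -2.432, 0.0]
force: [-0.1, -0.4, -1.9]
width: 0.49
gripper_force: 20.0
t 19.6 pos [0.6252 0.1762 0.0816] yaw 11.44 zaxis [-0. -0. -1.] w 0.49 F [-0.1 -0.4 -1.9] g 20.0 j7 0.19
slide total [-0.008  0.001  0.011] min rows 0.1
dyaw 0.06 -> dr z units -0.01
```

View pics/c6.png

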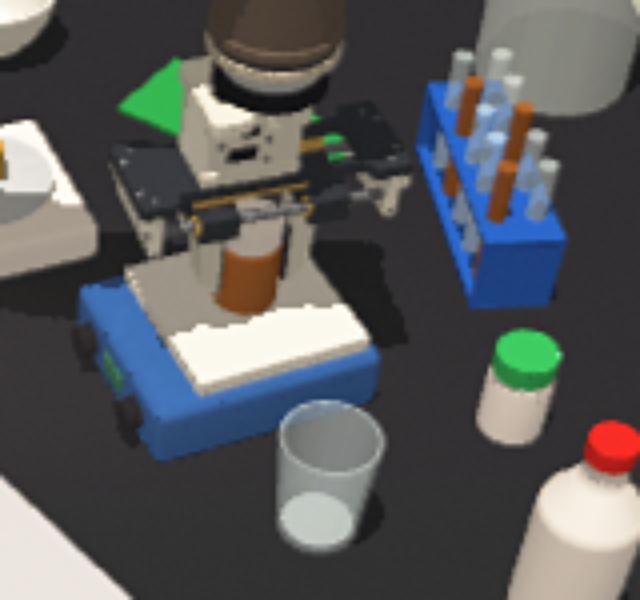

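The amber jar is upright over the middle of the plate and the beaker is untouched, so I creep down.

```bash

python3 -m pendant '{"slide":[[-0.007,0,0.004],[0,0,0]],"dr":[[0,0,0],[0,0,0]],"claw":[0.46,0.46]}'|grep -E "pos|^force:"
for i in 1 2 3 ; do python3 -m pendant '{"slide":[[0,0,0.003],[0,0,0]],"dr":[[0,0,0],[0,0,0]],"claw":[0.46,0.46]}'|grep -E "pos|^force:"; done
```

```text
position: [0.6259, 0.1737, 0.0806]
force: [0.8, -0.4, -2.3]
position: [0.6258, 0.1741, 0.0796]
force: [-0.4, 0.8, -1.9]
position: [0.6258, 0.1742, 0.0787]
force: [0.3, -0.6, -2.7]
position: [0.6259, 0.1742, 0.0784]
force: [-1.8, -0.5, 3.3]
```

```bash

python3 -m pendant '{"slide":[[0,0,0],[0,0,0],[0,0,0],[0,0,0],[0,0,0],[0,0,-0.03],[0,0,-0.08],[0,0,-0.12],[0,0,-0.12],[0,0,-0.1]],"dr":[[0,0,0],[0,0,0],[0,0,0],[0,0,0],[0,0,0],[0,0,0],[0,0,0],[0,0,0],[0,0,0],[0,0,0]],"claw":[0.52,0.58,0.65,0.72,0.75,0.75,0.75,0.75,0.75,0.75]}'
python3 go.py 0.647 -0.17 0.20 11.5
```

```text
clock: 21.45
position: [0.6262, 0.1739, 0.2157]
ee_rot: [1.989, 2.431, 0.002]
force: [0.4, -0.4, 0.3]
width: 0.751
gripper_force: 0.0
t 21.45 pos [0.6262 0.1739 0.2157] yaw 11.42 zaxis [ 0.002  0.    -1.   ] w 0.751 F [ 0.4 -0.4  0.3] g 0.0 j7 0.12
slide total [-1.137 -0.159  0.052] min rows 6.9
dyaw 0.08 -> dr z units -0.01
```

```bash

python3 -m pendant '{"slide":[[-0.06,-0.01,0],[-0.11,-0.015,0],[-0.14,-0.02,0],[-0.14,-0.02,0],[-0.14,-0.02,0],[-0.14,-0.02,0],[-0.14,-0.02,0],[-0.12,-0.02,0],[-0.09,-0.01,0],[-0.04,-0.004,0]],"dr":[[0,0,0],[0,0,0],[0,0,0],[0,0,0],[0,0,0],[0,0,0],[0,0,0],[0,0,0],[0,0,0],[0,0,0]],"claw":[0.75,0.75,0.75,0.75,0.75,0.75,0.75,0.75,0.75,0.75]}' |head -2
python3 -m pendant '{"slide":[[-0.01,0,0],[0,0,0]],"dr":[[0,0,0],[0,0,0]],"claw":[0.75,0.75]}' |head -2
python3 go.py 0.647 -0.17 0.056 11.5
python3 - <<'E'
from h import *
I=arm.get_image("side")[:,:,::-1][140:360,330:490]
cv2.imwrite("pics/c7.png",cv2.resize(I,None,fx=2.7,fy=2.7,interpolation=cv2.INTER_CUBIC))
print((proj("side",[[.647,-.17,.11],[.647,-.17,.04],[.626,.174,.132]])-[330,140])*2.7)
E
```

```text
clock: 22.45
position: [0.6447, -0.1691, 0.2131]
clock: 22.65
position: [0.6464, -0.1665, 0.2127]
t 22.65 pos [ 0.6464 -0.1665  0.2127] yaw 11.48 zaxis [-0.     0.001 -1.   ] w 0.752 F [-0.4  1.   0.2] g 0.0 j7 0.66
slide total [-0.012 -0.     0.522] min rows 3.1
dyaw 0.02 -> dr z units -0.0
[[201.13154942 378.06152706]
 [189.98866026 426.4614439 ]
 [116.85689157  96.67065642]]
```

View pics/c7.png

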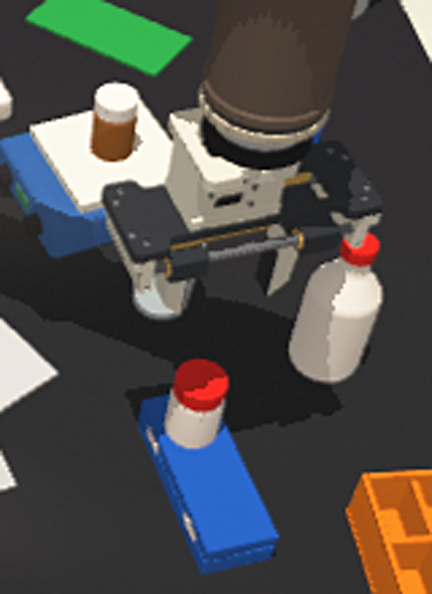

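The red cap sits at crop (201,379), as predicted, and the amber jar stands on the plate. I grasp the white jar.

```bash

python3 -m pendant '{"slide":[[-0.012,0,0.06],[0,0,0.09],[0,0,0.09],[0,0,0.09],[0,0,0.08],[0,0,0.06],[0,0,0.04],[0,0,0.015],[0,0,0]],"dr":[[0,0,0],[0,0,0],[0,0,0],[0,0,0],[0,0,0],[0,0,0],[0,0,0],[0,0,0],[0,0,0]],"claw":[0.75,0.75,0.75,0.75,0.75,0.75,0.75,0.75,0.75]}'
python3 -m pendant '{"slide":[[0,0,0],[0,0,0],[0,0,0],[0,0,0],[0,0,0],[0,0,0],[0,0,0],[0,0,0],[0,0,0]],"dr":[[0,0,0],[0,0,0],[0,0,0],[0,0,0],[0,0,0],[0,0,0],[0,0,0],[0,0,0],[0,0,0]],"claw":[0.68,0.62,0.58,0.55,0.52,0.5,0.48,0.46,0.46]}' 15
python3 go.py 0.647 -0.17 0.056 11.5
```

```text
clock: 23.6
position: [0.6472, -0.1702, 0.0553]
ee_rot: [-1.987, -2.433, -0.0]
force: [0.5, -0.7, 0.3]
width: 0.75
gripper_force: 0.0
clock: 24.5
position: [0.647, -0.1712, 0.0555]
ee_rot: [-1.989, -2.432, -0.0]
force: [-0.7, 0.1, 1.3]
width: 0.492
gripper_force: 15.0
t 24.5 pos [ 0.647  -0.1712  0.0555] yaw 11.44 zaxis [-0.  0. -1.] w 0.492 F [-0.7  0.1  1.3] g 15.0 j7 0.75
slide total [ 0.004  0.001 -0.002] min rows 0.0
dyaw 0.06 -> dr z units -0.01
```

```bash

python3 -m pendant '{"slide":[[0,0,-0.02],[0,0,-0.05],[0,0,-0.08],[0,0,-0.09],[0,0,-0.06],[0,0,-0.03],[0,0,0]],"dr":[[0,0,0],[0,0,0],[0,0,0],[0,0,0],[0,0,0],[0,0,0],[0,0,0]],"claw":[0.46,0.46,0.46,0.46,0.46,0.46,0.46]}' 20
python3 go.py 0.415 -0.378 0.15 11.5
```

```text
clock: 25.2
position: [0.6478, -0.1714, 0.1563]
ee_rot: [1.987, 2.43, 0.002]
force: [0.1, 0.1, -2.1]
width: 0.497
gripper_force: 20.0
t 25.2 pos [ 0.6478 -0.1714  0.1563] yaw 11.44 zaxis [ 0.003 -0.    -1.   ] w 0.497 F [ 0.1  0.1 -2.1] g 20.0 j7 0.7
slide total [-0.521 -0.897  0.019] min rows 6.2
dyaw 0.06 -> dr z units -0.01
```

```bash

python3 -m pendant '{"slide":[[-0.02,-0.04,0],[-0.04,-0.07,0],[-0.06,-0.11,0],[-0.07,-0.12,0],[-0.07,-0.12,0],[-0.07,-0.12,0],[-0.07,-0.12,0],[-0.06,-0.1,0],[-0.04,-0.06,0],[-0.02,-0.04,0]],"dr":[[0,0,0],[0,0,0],[0,0,0],[0,0,0],[0,0,0],[0,0,0],[0,0,0],[0,0,0],[0,0,0],[0,0,0]],"claw":[0.46,0.46,0.46,0.46,0.46,0.46,0.46,0.46,0.46,0.46]}' | head -2
python3 -m pendant '{"slide":[[0,0,0],[0,0,0]],"dr":[[0,0,0],[0,0,0]],"claw":[0.46,0.46]}' | head -2
python3 go.py 0.415 -0.378 0.035 11.5
```

```text
clock: 26.2
position: [0.41, -0.379, 0.1537]
clock: 26.4
position: [0.4138, -0.3766, 0.1539]
t 26.4 pos [ 0.4138 -0.3766  0.1539] yaw 11.47 zaxis [-0.     0.001 -1.   ] w 0.496 F [ 1.6 -0.  -0.7] g 20.0 j7 1.16
slide total [-0.006  0.003  0.396] min rows 2.4
dyaw 0.03 -> dr z units -0.0
```

Contact is expected near TCP z = 0.0235.

```bash

python3 -m pendant '{"slide":[[-0.005,0.003,0.05],[0,0,0.08],[0,0,0.09],[0,0,0.08],[0,0,0.05],[0,0,0.03],[0,0,0.015],[0,0,0],[0,0,0]],"dr":[[0,0,0],[0,0,0],[0,0,0],[0,0,0],[0,0,0],[0,0,0],[0,0,0],[0,0,0],[0,0,0]],"claw":[0.46,0.46,0.46,0.46,0.46,0.46,0.46,0.46,0.46]}'
python3 -m pendant '{"slide":[[0,0,0.01],[0,0,0.01],[0,0,0.005],[0,0,0]],"dr":[[0,0,0],[0,0,0],[0,0,0],[0,0,0]],"claw":[0.46,0.46,0.46,0.46]}'
python3 go.py 0.415 -0.378 0.0235 11.5
python3 - <<'E'
from h import *
I=arm.get_image("side")[:,:,::-1][240:480,180:440];cv2.imwrite("pics/c8.png",cv2.resize(I,None,fx=2.4,fy=2.4))
E
```

```text
clock: 27.3
position: [0.415, -0.3793, 0.0366]
ee_rot: [1.988, 2.431, 0.0]
force: [-0.1, 0.2, -1.6]
width: 0.492
gripper_force: 20.0
clock: 27.7
position: [0.4145, -0.3787, 0.0283]
ee_rot: [-1.989, -2.432, -0.0]
force: [-0.1, 0.4, -2.2]
width: 0.492
gripper_force: 20.0
t 27.7 pos [ 0.4145 -0.3787  0.0283] yaw 11.44 zaxis [-0.  0. -1.] w 0.492 F [-0.1  0.4 -2.2] g 20.0 j7 1.28
slide total [0.002 0.002 0.016] min rows 0.1
dyaw 0.06 -> dr z units -0.01
```

View pics/c8.png

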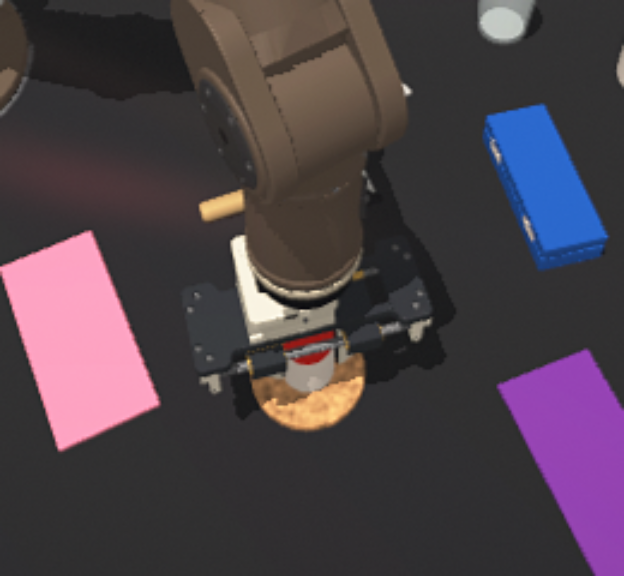

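The white jar hangs upright over the cork. The case top is clear now, with corners at crop (487,118), (543,105), (606,236) and (541,253).

```bash

python3 -m pendant '{"slide":[[0,0,0.006],[0,0,0.004],[0,0,0]],"dr":[[0,0,0],[0,0,0],[0,0,0]],"claw":[0.46,0.46,0.46]}'|grep -E "pos|^force:"
for i in 1 2 3 ; do python3 -m pendant '{"slide":[[0,0,0.003],[0,0,0]],"dr":[[0,0,0],[0,0,0]],"claw":[0.46,0.46]}'|grep -E "pos|^force:"; done
python3 - <<'E'
from h import *
w=world("side",np.array([(487,118),(543,105),(606,236),(541,253)])/2.4+[180,240],.04)*1000
r=cv2.minAreaRect(w.astype(np.float32));print(w.round(),w.mean(0),r)
for a,b in((0,3),(1,2),(0,1),(3,2)):
    d=w[b]-w[a];print(np.linalg.norm(d).round(),np.degrees(np.arctan2(d[1],d[0])).round(1))
E
```

```text
position: [0.4145, -0.3788, 0.0252]
force: [0.3, -0.5, -1.6]
position: [0.4145, -0.3788, 0.0244]
force: [0.1, -1.1, -2.0]
position: [0.4145, -0.3788, 0.0235]
force: [0.5, -0.3, -1.5]
position: [0.4146, -0.3789, 0.0234]
force: [-1.8, 2.9, 7.7]
[[ 610. -142.]
 [ 669. -129.]
 [ 697. -282.]
 [ 634. -296.]] [ 652.59596917 -212.3275875 ] ((651.6331787109375, -212.59658813476562), (64.80471801757812, 157.64297485351562), 10.322067260742188)
156.0 -81.1
156.0 -79.7
61.0 11.7
65.0 12.0
```

```bash

python3 -m pendant '{"slide":[[0,0,0],[0,0,0],[0,0,0],[0,0,0],[0,0,0],[0,0,-0.03],[0,0,-0.08],[0,0,-0.12],[0,0,-0.12],[0,0,-0.1]],"dr":[[0,0,0],[0,0,0],[0,0,0],[0,0,0],[0,0,0],[0,0,0],[0,0,0],[0,0,0],[0,0,0],[0,0,0]],"claw":[0.52,0.58,0.65,0.72,0.75,0.75,0.75,0.8,0.9,1]}'
python3 go.py 0.654 -0.211 0.15 11.3
```

```text
clock: 29.65
position: [0.4144, -0.3792, 0.1602]
ee_rot: [1.989, 2.43, -0.0]
force: [0.0, 0.6, 0.8]
width: 0.925
gripper_force: 0.0
t 29.65 pos [ 0.4144 -0.3792  0.1602] yaw 11.41 zaxis [ 0.001 -0.001 -1.   ] w 0.925 F [0.  0.6 0.8] g 0.0 j7 1.16
slide total [0.392 0.894 0.034] min rows 5.9
dyaw -0.11 -> dr z units 0.02
```

```bash

python3 -m pendant '{"slide":[[0.02,0.04,0],[0.03,0.07,0],[0.05,0.11,0],[0.05,0.12,0],[0.05,0.12,0],[0.05,0.12,0],[0.05,0.12,0],[0.04,0.1,0],[0.03,0.06,0],[0.02,0.03,0]],"dr":[[0,0,0],[0,0,0],[0,0,0],[0,0,0],[0,0,0],[0,0,0],[0,0,0],[0,0,0],[0,0,0],[0,0,0]],"claw":[1,1,1,1,1,1,1,1,1,1]}' | head -2
python3 -m pendant '{"slide":[[0,0,0],[0,0,0]],"dr":[[0,0,0],[0,0,0]],"claw":[1,1]}' | head -2
python3 go.py 0.654 -0.211 0.010 11.3
python3 - <<'E'
from h import *
I=arm.get_image("side")[:,:,::-1];cv2.imwrite("pics/c9.png",I)
M=R.from_rotvec(arm.observe()["ee_rot"]).as_matrix()[:,1];p=arm.observe()["position"]
print(proj("side",[p,p+M*.046,p-M*.046,[.654,-.211,.04]]))
E
```

```text
clock: 30.65
position: [0.6545, -0.2087, 0.157]
clock: 30.85
position: [0.6519, -0.2122, 0.1577]
t 30.85 pos [ 0.6519 -0.2122  0.1577] yaw 11.38 zaxis [-0.001 -0.001 -1.   ] w 1.002 F [-0.2 -0.2  0.5] g 0.0 j7 0.75
slide total [0.003 0.008 0.492] min rows 3.0
dyaw -0.08 -> dr z units 0.01
[[413.82781068 282.14061282]
 [433.72762829 277.66254255]
 [393.60761818 286.69077728]
 [406.72784506 312.2867813 ]]
```

View pics/c9.png

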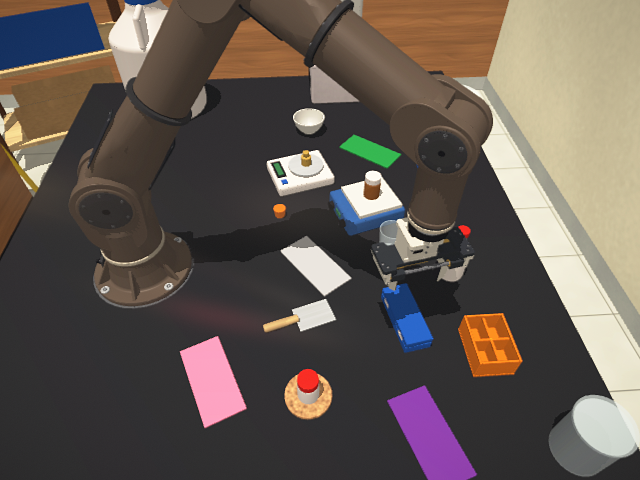

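The white jar stands on the cork at (308,388), and all three placed items are upright. Next I descend over the case.

```bash

python3 -m pendant '{"slide":[[0.003,0.007,0.05],[0,0,0.08],[0,0,0.08],[0,0,0.08],[0,0,0.07],[0,0,0.05],[0,0,0.04],[0,0,0.02],[0,0,0.015],[0,0,0]],"dr":[[0,0,0],[0,0,0],[0,0,0],[0,0,0],[0,0,0],[0,0,0],[0,0,0],[0,0,0],[0,0,0],[0,0,0]],"claw":[1,1,1,1,1,1,1,1,1,1]}'
python3 -m pendant '{"slide":[[0,0,0],[0,0,0],[0,0,0],[0,0,0],[0,0,0],[0,0,0],[0,0,0],[0,0,0],[0,0,0]],"dr":[[0,0,0],[0,0,0],[0,0,0],[0,0,0],[0,0,0],[0,0,0],[0,0,0],[0,0,0],[0,0,0]],"claw":[0.92,0.86,0.82,0.78,0.75,0.72,0.68,0.66,0.65]}' 25
python3 go.py 0.654 -0.211 0.010 11.5
```

```text
clock: 31.9
position: [0.655, -0.21, 0.0122]
ee_rot: [1.989, 2.432, 0.0]
force: [-0.4, -0.0, 0.3]
width: 0.999
gripper_force: 0.0
clock: 32.8
position: [0.6546, -0.21, 0.0122]
ee_rot: [-1.989, -2.431, 0.0]
force: [-1.6, -0.7, 1.8]
width: 0.703
gripper_force: 24.9
t 32.8 pos [ 0.6546 -0.21    0.0122] yaw 11.43 zaxis [-0.  0. -1.] w 0.703 F [-1.6 -0.7  1.8] g 24.9 j7 0.82
slide total [-0.003 -0.003  0.007] min rows 0.0
dyaw 0.07 -> dr z units -0.01
```

```bash

python3 -m pendant '{"slide":[[0,0,0],[0,0,-0.01],[0,0,-0.03],[0,0,-0.06],[0,0,-0.07],[0,0,-0.06],[0,0,-0.04],[0,0,-0.02],[0,0,0]],"dr":[[0,0,0],[0,0,0],[0,0,0],[0,0,0],[0,0,0],[0,0,0],[0,0,0],[0,0,0],[0,0,0]],"claw":[0.65,0.65,0.65,0.65,0.65,0.65,0.65,0.65,0.65]}' 40
python3 go.py 0.4525 -0.021 0.10 34.5
```

```text
clock: 33.7
position: [0.6554, -0.21, 0.1004]
ee_rot: [1.988, 2.431, 0.001]
force: [0.6, 0.1, -2.7]
width: 0.696
gripper_force: 39.9
t 33.7 pos [ 0.6554 -0.21    0.1004] yaw 11.45 zaxis [ 0.002 -0.    -1.   ] w 0.696 F [ 0.6  0.1 -2.7] g 39.9 j7 0.78
slide total [ 0.752 -0.538  0.   ] min rows 5.5
dyaw 23.05 -> dr z units -3.35
```

```bash

python3 -m pendant '{"slide":[[0.03,-0.02,0],[0.06,-0.04,0],[0.09,-0.07,0],[0.1,-0.07,0],[0.1,-0.07,0],[0.1,-0.07,0],[0.1,-0.07,0],[0.08,-0.06,0],[0.05,-0.04,0],[0.03,-0.02,0]],"dr":[[0,0,0],[0,0,0],[0,0,0],[0,0,0],[0,0,0],[0,0,0],[0,0,0],[0,0,0],[0,0,0],[0,0,0]],"claw":[0.65,0.65,0.65,0.65,0.65,0.65,0.65,0.65,0.65,0.65]}' | head -2
python3 -m pendant '{"slide":[[0,0,0],[0,0,0],[0,0,0],[0,0,0],[0,0,0],[0,0,0],[0,0,0]],"dr":[[0,0,-0.3],[0,0,-0.75],[0,0,-0.9],[0,0,-0.85],[0,0,-0.55],[0,0,0],[0,0,0]],"claw":[0.65,0.65,0.65,0.65,0.65,0.65,0.65]}' 
python3 go.py 0.4525 -0.021 0.03 34.5
python3 - <<'E'
from h import *
I=arm.get_image("side")[:,:,::-1][190:340,230:390];cv2.imwrite("pics/c10.png",cv2.resize(I,None,fx=4,fy=4))
o=arm.observe();M=R.from_rotvec(o["ee_rot"]).as_matrix()
p=o["position"]-[0,0,.012]
B=[p+M[:,0]*sx*.08+M[:,1]*sy*.032+[0,0,z] for z in(.04,0) for sx,sy in((1,1),(1,-1),(-1,-1),(-1,1))]
print(((proj("side",B)-[230,190])*4).round(),o["position"])
E
```

```text
clock: 34.7
position: [0.4523, -0.0223, 0.0986]
clock: 35.4
position: [0.4556, -0.0246, 0.0992]
ee_rot: [1.466, 2.778, -0.0]
force: [-0.1, 0.5, -2.1]
width: 0.695
gripper_force: 39.9
t 35.4 pos [ 0.4556 -0.0246  0.0992] yaw 34.35 zaxis [ 0. -0. -1.] w 0.695 F [-0.1  0.5 -2.1] g 39.9 j7 0.82
slide total [ 0.016 -0.002  0.231] min rows 1.4
dyaw 0.15 -> dr z units -0.02
[[306.  77.]
 [225. 120.]
 [386. 274.]
 [470. 223.]
 [307. 121.]
 [228. 164.]
 [385. 317.]
 [466. 266.]] [ 0.45543144 -0.02444348  0.09915827]
```

View pics/c10.png

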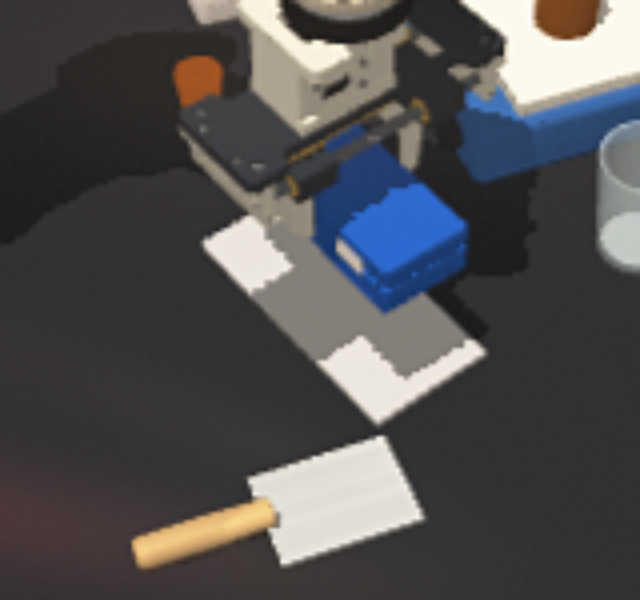

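The case corners are at (385,276) and (466,222), against (386,274) and (470,223) predicted for a centred grip, so the grip is good. I lower it onto the mat.

```bash

python3 -m pendant '{"slide":[[0.016,-0.002,0.03],[0,0,0.05],[0,0,0.06],[0,0,0.05],[0,0,0.03],[0,0,0.017],[0,0,0],[0,0,0]],"dr":[[0,0,-0.02],[0,0,0],[0,0,0],[0,0,0],[0,0,0],[0,0,0],[0,0,0],[0,0,0]],"claw":[0.65,0.65,0.65,0.65,0.65,0.65,0.65,0.65]}' |head -2
python3 -m pendant '{"slide":[[0,0,0.01],[0,0,0.01],[0,0,0.005],[0,0,0]],"dr":[[0,0,0],[0,0,0],[0,0,0],[0,0,0]],"claw":[0.65,0.65,0.65,0.65]}'
python3 go.py 0.4525 -0.021 0.016 34.5
```

```text
clock: 36.25
position: [0.452, -0.0203, 0.0284]
clock: 36.65
position: [0.4517, -0.0203, 0.0205]
ee_rot: [-1.46, -2.782, 0.0]
force: [1.0, 0.1, -3.0]
width: 0.694
gripper_force: 39.9
t 36.65 pos [ 0.4517 -0.0203  0.0205] yaw 34.61 zaxis [-0.  0. -1.] w 0.694 F [ 1.   0.1 -3. ] g 39.9 j7 0.93
slide total [-0.003  0.001  0.015] min rows 0.1
dyaw -0.11 -> dr z units 0.02
```

```bash

python3 -m pendant '{"slide":[[0,0,0.006],[0,0,0.004],[0,0,0]],"dr":[[0,0,0],[0,0,0],[0,0,0]],"claw":[0.65,0.65,0.65]}'|grep -E "pos|^force:"
for i in 1 2 3 ; do python3 -m pendant '{"slide":[[0,0,0.003],[0,0,0]],"dr":[[0,0,0],[0,0,0]],"claw":[0.65,0.65]}'|grep -E "pos|^force:"; done
```

```text
position: [0.4518, -0.0203, 0.0175]
force: [0.0, -0.0, -2.6]
position: [0.4518, -0.0202, 0.0167]
force: [0.3, 0.5, -3.6]
position: [0.4519, -0.0203, 0.0161]
force: [-0.6, 0.6, 3.6]
position: [0.4519, -0.0202, 0.016]
force: [-5.4, 0.8, 24.4]
```

```bash

python3 -m pendant '{"slide":[[0,0,-0.003],[0,0,0],[0,0,0],[0,0,0],[0,0,0],[0,0,0],[0,0,0],[0,0,-0.03],[0,0,-0.08],[0,0,-0.12]],"dr":[[0,0,0],[0,0,0],[0,0,0],[0,0,0],[0,0,0],[0,0,0],[0,0,0],[0,0,0],[0,0,0],[0,0,0]],"claw":[0.65,0.72,0.78,0.85,0.92,1,1,1,1,1]}'
python3 -m pendant '{"slide":[[0,0,-0.14],[0,0,-0.14],[0,0,-0.12],[0,0,-0.12],[0,0,-0.05],[0,0,0],[0,0,0],[0,0,0]],"dr":[[0,0,0],[0,0,0],[0,0,0],[0,0,0],[0,0,0],[0,0,0],[0,0,0],[0,0,0]],"claw":[1,1,1,1,1,1,1,1]}'
python3 - <<'E'
from h import *
I=arm.get_image("side")[:,:,::-1];cv2.imwrite("pics/c11.png",I)
B=[np.array([.4525,-.021,.044])+s*.08*np.array([-.566,.824,0])+q*.032*np.array([.824,.566,0]) for s in(1,-1) for q in(1,-1)]
print("case top corners ideal",proj("side",B).round())
print(proj("side",[[.4485,.354,.088],[.626,.174,.132],[.415,-.378,.078]]).round(1))
E
```

```text
clock: 38.55
position: [0.4506, -0.0205, 0.085]
ee_rot: [-1.459, -2.779, 0.003]
force: [0.7, 0.8, 0.6]
width: 1.003
gripper_force: 0.0
clock: 39.35
position: [0.451, -0.0203, 0.2549]
ee_rot: [-1.459, -2.78, 0.002]
force: [-0.3, -0.4, -0.4]
width: 0.999
gripper_force: 0.0
case top corners ideal [[306. 231.]
 [287. 241.]
 [345. 267.]
 [325. 279.]]
[[305.6 152. ]
 [373.3 175.8]
 [307.6 378.9]]
```

View pics/c11.png

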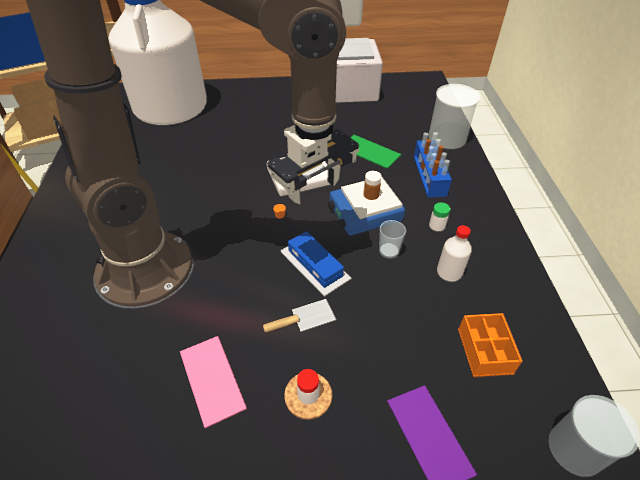

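All four items stand in place: the case on the grey mat at (316,259), the red cap at (308,379) against (307.6,378.9) predicted, and the amber cap at (373,177) against (373.3,175.8). The weight was seen on the pan two pictures earlier. The beaker is still at (392,238), and the arm is clear.

```bash
python3 -c "
from cell import arm; print(arm.sign_off())"
```

```text
the job is handed in; nothing more can be done
None
```

The stack is apart and the job is handed in at about 39 s of the 128 s allowed: weight on the pan, amber jar on the stirrer plate, white jar on the cork and case along the grey mat, all upright and let go, with the beaker untouched; sign-off returned no verdict, so the pass is not confirmed.

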